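Take a density reading on a photographic proof sheet

TASK

Crank the reading stage's handwheel until the round grey patch on the proof sheet stands on the line between the two fixed pointers. Then take the densitometer probe out of its stand and hold it with its whole nose on the patch, square to the sloping sheet, pressing lightly so that the sprung nose is about half pushed in; the program finishes while still holding it there. Let nothing but the probe touch the sheet or its carriage, never press hard, and leave the other things on the table alone.

Things in the scene. Friction and masses are not known exactly. Their poses are not given: they have to be found in the camera images.
- stage: Fixed grey base of the reading stage, 240 (x) x 400 (y) mm, its origin on the table under its centre, z up. It carries the sloping carriage and, at its -y end, the handwheel, next to it.
- index (a point): Point on the reading line where the patch's centre must come: stage x = 0, y = 0, 78 mm above the table. Two dark steel pointers (12 x 24 mm posts at stage x = -104 mm, 114 mm high, and x = +104 mm, 58 mm high, each with a small pointed tip on top) mark the line; it runs along the stage's x. A thin black line on the sheet passes through the patch along it.
- carriage (a joint): Travel of the carriage along the stage's +y, in m: 0.040 when the grey patch stands on the reading line between the pointers. It starts near 0 (between -0.016 and 0.016) and can travel from -0.03 to 0.07. It moves only with the handwheel, 10 mm per radian.
- target (a point): Centre of the round dark grey patch (diameter 24 mm) in the middle of the white proof sheet, on its surface, 78 mm above the table. Hard, rigid sheet, 160 x 146 mm, little dark pictures both sides of the patch, on a 175 x 160 mm steel carriage. z axis: the sheet's normal; y: direction of travel (stage y); x: down the slope. It slopes 0.26 rad (15 degrees), low edge at stage +x.
- wheel (a joint): Angle of the handwheel in rad about its upright axis, growing anticlockwise seen from above, 0.01 m of carriage travel to stage +y per rad: 4.0 when the patch is on the line. Turns from -3 to 7, stays where left, needs about 2 N at the handle. Aluminium wheel, diameter 124 mm, rim top 64 mm above the table, hub 72 mm; its axis is at x = -50 mm, y = -235 mm in the stage's frame.
- handle_mid (a point): Middle of the upright black handle of the handwheel: a freely spinning round grip, diameter 20 mm, 46 mm tall, from 70 to 116 mm above the table, this point at 94 mm. It stands 45 mm from the wheel's axis and goes round with it; at wheel angle 0 it lies on the stage's +x side of the axis.
- stand: Fixed grey block 80 x 80 x 55 mm with an upright round socket (diameter 25 mm, 48 mm deep) in the middle of its top; origin on the table under its centre. The probe stands in it, its square shoulder resting on the block's top. Stand and pen cup may change places.
- probe_mid (a point): Centre of the probe's black grip, a square bar 30 x 30 x 110 mm upright in the stand (the axes of this point are square to its faces, z to the end away from the nose). Loose, 0.15 kg. Below the grip come a collar (diameter 18 mm, 12 mm long) and then the sprung nose (diameter 10 mm), which ends 36 mm below the grip's lower end, so 91 mm from this point along -z when not pushed in.
- nose_tip (a point): Centre of the flat end of the probe's steel nose, diameter 10 mm. Its z axis points back along the probe.
- nose (a joint): How far the nose is pushed into the probe, in m: 0 out, 0.014 against its stop. Spring of 400 N/m without preload: half in (7 mm) is 2.8 N; beyond the stop the force rises steeply.
- pen_cup: Bystander: round dark steel cup, diameter 72 mm, 95 mm tall, fixed; origin at its foot.
- loupe: Bystander: black magnifier, diameter 52 mm, 46 mm tall; origin at its foot.
- tape_tin: Bystander: flat aluminium tin, diameter 56 mm, 26 mm tall; origin at its foot.
- paperweight: Bystander: brass weight with a knob, diameter 56 mm, 40 mm tall; origin at its foot.
- slide_box: Bystander: closed cardboard box 70 x 50 x 45 mm; origin under its centre.
- bottle: Bystander: clear bottle, diameter 66 mm, 200 mm tall; origin at its foot.
Mind the look-alikes: they are no part of the job. Of the things shaped like the part that bears probe_mid, the black one is meant. Of the things that look like the stand, take the one that is farthest to the robot's left at the start.

How it is judged:
By the outcome, as a careful person would: the job done as asked, in the order asked, and still so for the second after the job is handed in, while the arm keeps its last pose, push and grip.
It also fails if it takes over 64 s, if anything falls off the work surface, if the arm or the gripper's body presses on something with over 40 N, if the wrist force passes 120 N, or if a joint passes its speed limit or range.

ROBOT

A 7-joint arm with a two-finger parallel gripper is mounted at the origin on the work surface. World frame = base frame: x ahead of the robot, y to its left, z up, the work surface at z = 0. Lengths are in m, angles in degrees, forces in N, time in s.
With the tool pointing down it reaches from about 0.425 to 0.875 m from the base axis. Payload 4.7 kg.
Tool frame: the origin (TCP) lies between the finger pads; the fingertips stand 19 mm ahead of it and the grasp point (between the pads) is the TCP; x points along the fingers, z is the direction in which the jaws open and shut, and the axes are right-handed (so a half turn about x gives the same grasp; the last joint's range is limited). The gripper opens to 87 mm and grips with 3 to 60 N. Pads are 19 mm wide; open, the fingers measure 117 mm over their backs; the gripper's body (75 mm by 190 mm) begins 51 mm behind the grasp point.
Start: joints at [64.693, 18.392, -4.016, 83.108, 1.295, 78.541, -3.26], TCP at [0.286, -0.584, 0.242] pointing down, gripper open.
Joint ranges: [-163.93, 163.93], [-17.29, 119.83], [-79.2, 71.16], [3.27, 140.29], [-89.18, 269.18], [5.43, 117.66], [-154.24, 154.24]. Speed limits (degrees/s): [147.25, 147.25, 180, 180, 180, 180, 180].

INTERFACE

Orientations are given as [roll, pitch, yaw] about the fixed x, y, z axes, in that order (R = Rz(yaw) Ry(pitch) Rx(roll)).
In Python, from cell import monitor, read_camera, camera_model, env, regions_of gives the robot as it stands. The module is installed in compiled form; this text tells all that it offers.
- The arm moves only by the tool step_arm, never from a script. Its argument "deltas" is a list of rows, each a list of 5 numbers: the gripper's target within -1 to 1 (fully open at 1, half-way at 0, shut at -1), then the shift along the tool's x, y, z in m, then the turn about the tool's x in degrees. A call has 1 to 12 rows; each row is the pose to reach, as a shift and turn from the pose commanded when the call began, along the tool's axes at that moment; what a row does not reach only later rows make up. A row lasts 1/8 s, in which the tool goes at most 62.5 mm and 10.7 degrees, less where a joint would pass 70% of its speed; a pose out of reach is approached as far as the arm can. A call with a gripper value outside its range is refused whole. The fingers move at their own pace and stop on an object; "newtons" is the grip in N (left out, the last holds). Time passes only in rows, so rows that repeat a pose let the fingers close. It gives the time, the measured TCP pose, the force and the opening at its end, in the units of the state.
- monitor.get_obs(): the state, without advancing time (a new reading comes with each control period).
- read_camera(name): name is "scene" or "top" or "wrist"; returns (picture, depth): 480x640x3 uint8, red, green, blue; 480x640 float32, m along the optical axis (not along the pixel's ray), 0 where there is no reading.
- camera_model(name): a dict with "fx", "fy", "cx", "cy" (pixels), "k1" (the pictures are not rectified: a ray, as slopes to the right and down, at radius r is drawn at 1 + k1 r^2 times it, then the intrinsics apply), "xyz" and "attitude" of the camera in the world. Camera axes: x right, y down, z forward; pixel columns grow to the right and rows downward; lengths in m; the calibration is good to about 2 mm. A picture is of the moment at which its call begins: read the wrist's pose just before it. camera_model takes no time and is no camera call; for the wrist camera it gives the pose at the moment of the call.
- env.sign_off(): hands the job in, once; it reports no verdict.
Trained networks look in the newest picture that a camera, given by its name, has taken for a name from the list of things; names that differ only in an ending like _2 or _b are one class to them, and where a whole thing is asked for, a point or a joint stands for the part that bears it (a point fixed in the world has none). Each returns a list of dicts, best first, with "p" (0 to 1); they miss things now and then, are a little off and sometimes report something else, mostly with a low value. They report only what shows in the picture. A call takes as long as a camera call. They do not tell look-alikes from the thing itself.
- regions_of(camera, thing): "pixels" (480x640 bool, what is visible of it) and "pixel" ([column, row] in pixels, amid what is visible of it).
The state is a dict: "time_s": time; "qpos": joint angles; "joint_velocities": joint speeds; "effort": joint torques, N m; "tool_pos": TCP position; "tool_rot": TCP orientation; "force": force on the tool from outside, world axes, zero at the start; "wrist_torque": the same for the moment, N m; "grip_width": finger opening in m.
Only numpy, scipy, OpenCV 4.12 (cv2) and the standard library are available. Lean on these libraries where they do the work, as an engineer would, in place of code of your own. Each camera call takes 0.05 s, during which the arm holds its last target. There are 200 camera calls.

## Working session

There is one attempt and no reset: what is moved stays moved. The work goes in short steps, Python scripts to look and compute and a tool call to move; the robot and the scene stay as the last step left them, time stands still between calls to the robot, and variables do not carry over. Pictures are saved under pics/ and viewed, about 8 in all and at most 12, crops included, and the job is handed in when it is done.

Besides the shell and the picture viewer there is one more tool, called after "Call:" in YAML: its name, and indented under it one key for each argument. step_arm: Moves the arm, as the interface text tells. Its arguments: {"type":"object","properties":{"deltas":{"type":"array"},"newtons":{"type":"number"}},"required":["deltas"]}

```bash
mkdir -p pics
cat > h.py <<'E'
import numpy as np, cv2
from scipy.spatial.transform import Rotation as R
from cell import monitor, read_camera, camera_model, env, regions_of
def rot(a): return R.from_euler('xyz',a,degrees=True).as_matrix()
def world(m,u,v,d):
    u=np.asarray(u,float);v=np.asarray(v,float)
    xd=(u-m['cx'])/m['fx'];yd=(v-m['cy'])/m['fy'];x,y=xd,yd
    for _ in range(8):
        s=1+m['k1']*(x*x+y*y);x,y=xd/s,yd/s
    p=np.stack([x*d,y*d,d*np.ones_like(x)],-1)
    return p@rot(m['attitude']).T+np.array(m['xyz'])
def project(m,P):
    p=(np.asarray(P)-np.array(m['xyz']))@rot(m['attitude'])
    x,y=p[...,0]/p[...,2],p[...,1]/p[...,2];s=1+m['k1']*(x*x+y*y)
    return np.stack([x*s*m['fx']+m['cx'],y*s*m['fy']+m['cy']],-1)
def save(n,im,box=None,k=1):
    if box: im=im[box[1]:box[3],box[0]:box[2]]
    im=cv2.resize(im,None,fx=k,fy=k,interpolation=cv2.INTER_CUBIC)
    cv2.imwrite('pics/'+n+'.png',im[...,::-1])
E
python3 - <<'E'
from h import *
print(monitor.get_obs())
for c in ['top','scene']:
    im,d=read_camera(c);m=camera_model(c);print(c,m);save(c+'0',im);np.savez(c+'0',im=im,d=d)
    for t in ['stage','wheel','handle_mid','target','stand','probe_mid','pen_cup','loupe','tape_tin','paperweight','slide_box','bottle']:
        for r in regions_of(c,t)[:4]:
            M=r['pixels']&(d>0); v,u=np.nonzero(M)
            if len(u)==0: print(t,r['p'],'none');continue
            P=world(m,u,v,d[v,u]); zt=np.percentile(P[:,2],97);Q=P[P[:,2]>zt-.008]
            print(t,round(r['p'],2),np.round(r['pixel']),len(u),'med',np.median(P,0).round(3),'top z',zt.round(3),'xy',Q.mean(0).round(3)[:2])
E
```

```text
{'time_s': 0.0, 'qpos': array([64.69205271, 18.44027147, -4.01499638, 83.17398057,  1.29568475,
       78.54102624, -3.2615638 ]), 'joint_velocities': array([ 0.04540322,  0.00053833, -0.02655142,  0.06697211, -0.03368359,
        0.02945293,  0.16918852]), 'effort': array([ 3.82304770e-04, -4.91292250e+01, -4.04002592e-01, -3.12534928e+01,
       -6.42914884e-02,  4.38415934e-02,  1.69747864e-04]), 'tool_pos': array([ 0.28584312, -0.58320494,  0.24045575]), 'tool_rot': array([-176.59047274,   89.8898052 ,  119.52526894]), 'force': array([ 0.20004142, -0.54826654,  0.31521003]), 'wrist_torque': array([ 0.02615307,  0.04659134, -0.00062552]), 'grip_width': 0.08694121529988448}
top {'fx': 517.0428060048818, 'fy': 517.0428060048818, 'cx': 323.2426080313033, 'cy': 244.87696365764913, 'k1': 0.024114928226029328, 'xyz': array([ 0.37794574, -0.01983697,  1.25540331]), 'attitude': array([-174.94901682,   -1.33230137,  -89.08343208])}
stage 0.58 [311. 200.] 18127 med [ 0.584 -0.009  0.045] top z 0.098 xy [ 0.539 -0.051]
wheel 0.77 [406. 208.] 2022 med [ 0.573 -0.23   0.06 ] top z 0.109 xy [ 0
[... 2621 characters left out ...]
.169 xy [0.447 0.352]
probe_mid 0.63 [299. 284.] 12522 med [0.606 0.024 0.043] top z 0.095 xy [ 0.542 -0.05 ]
probe_mid 0.58 [468. 286.] 491 med [0.339 0.363 0.104] top z 0.149 xy [0.332 0.36 ]
pen_cup 0.79 [400. 356.] 1012 med [0.602 0.361 0.069] top z 0.127 xy [0.6   0.359]
loupe 0.68 [414. 276.] 353 med [0.364 0.22  0.043] top z 0.051 xy [0.356 0.217]
tape_tin 0.69 [305. 199.] 263 med [ 0.357 -0.208  0.023] top z 0.03 xy [ 0.353 -0.213]
paperweight 0.72 [186. 234.] 239 med [ 0.705 -0.365  0.017] top z 0.04 xy [ 0.701 -0.372]
slide_box 0.8 [369. 391.] 782 med [0.71  0.36  0.043] top z 0.05 xy [0.706 0.355]
bottle 0.7 [216. 150.] 946 med [ 0.446 -0.506  0.099] top z 0.198 xy [ 0.435 -0.52 ]
```

View pics/top0.png

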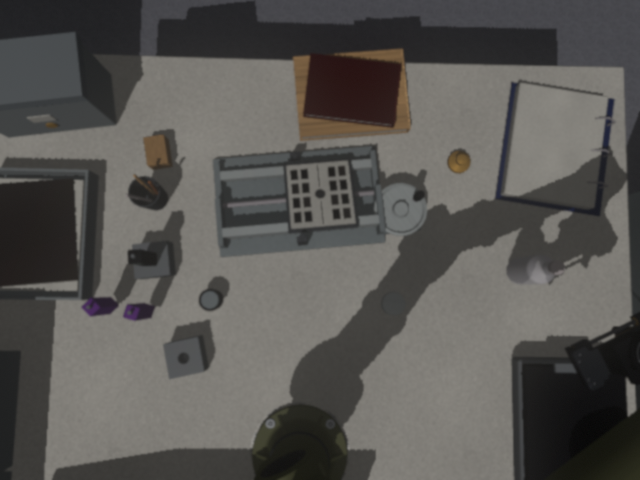

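Run:
```python
from h import *
im=np.load('scene0.npz')['im'];save('scenecrop',im,(160,180,520,420),2.2)
```

```text
(no output)
```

View pics/scenecrop.png

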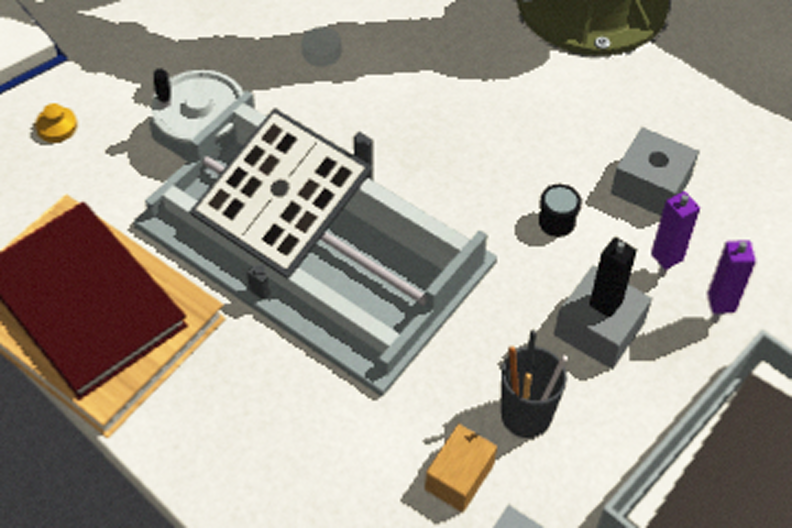

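The top view shows the probe candidates: the black one in a stand at (143,257), and purple look-alikes at (101,307) and (140,311). The stands are at (157,262) and an empty one at (185,357). I choose the black probe in the leftmost stand. The wheel is at (406,208), its handle at (420,195) and the patch at (320,194).

Run:
```python
from h import *
import cell
for c in ['top','scene']:
    z=np.load(c+'0.npz');im,d=z['im'],z['d'];m=camera_model(c)
    v,u=np.mgrid[0:480,0:640];P=world(m,u,v,d)
    read_camera(c)
    M=regions_of(c,'stage')[0]['pixels']&(d>0)
    Q=P[M];Q=Q[(Q[:,2]>.01)&(Q[:,1]>-.2+0)]
    print(c,'stage rect',cv2.minAreaRect(Q[:,:2].astype(np.float32)*1000))
    W=(abs(P[...,0]-.59)<.13)&(abs(P[...,1]+.04)<.13)&(im.min(-1)>np.percentile(im[M].min(-1),80))&(P[...,2]>.05)&(P[...,2]<.11)
    W=cv2.morphologyEx(W.astype(np.uint8),cv2.MORPH_CLOSE,np.ones((9,9)))
    W=cv2.morphologyEx(W,cv2.MORPH_OPEN,np.ones((15,15)))>0
    q=P[W];c0=q.mean(0);n=np.linalg.svd(q-c0,full_matrices=False)[2][2];n*=np.sign(n[2])
    print('sheet',cv2.minAreaRect(q[:,:2].astype(np.float32)*1000),c0,n,np.degrees(np.arccos(n[2])),np.degrees(np.arctan2(n[1],n[0])))
    M=regions_of(c,'wheel')[0]['pixels']&(d>0);q=P[M]
    q=q[(q[:,2]>.05)&(q[:,2]<.075)];print('wheel',cv2.minEnclosingCircle(q[:,:2].astype(np.float32)*1000),q.mean(0))
o=monitor.get_obs();print(rot(o['tool_rot']).round(3),camera_model('wrist'))
```

```text
top stage rect ((597.6596069335938, 7.224334716796875), (240.60052490234375, 413.8160400390625), 6.128556251525879)
sheet ((526.156982421875, -38.89275360107422), (294.7662658691406, 49.311527252197266), 2.1706531047821045) [ 0.59646434 -0.03572483  0.08673416] [ 0.12553642 -0.99137078  0.03774376] 87.8369281767665 -82.78309575162717
wheel ((572.587646484375, -224.66160583496094), 62.24005889892578) [ 0.57163471 -0.22810486  0.06110835]
scene stage rect ((598.3695068359375, 8.04339599609375), (243.0555877685547, 418.29290771484375), 6.20440673828125)
sheet ((908.07275390625, 274.46966552734375), (1100.0791015625, 163.55325317382812), 45.13302230834961) [ 0.60273529 -0.03328502  0.08175711] [ 0.14020924 -0.8376558   0.52789594] 58.13659812596036 -80.49775556023434
wheel ((571.4614868164062, -225.5122833251953), 66.76178741455078) [ 0.57309807 -0.2299181   0.05962873]
[[-0.     0.898  0.44 ]
 [-0.     0.44  -0.898]
 [-1.    -0.     0.   ]] {'fx': 332.90760541621995, 'fy': 332.90760541621995, 'cx': 322.4730785123949, 'cy': 241.0466716863873, 'k1': -0.061460946752048363, 'xyz': array([ 0.35140047, -0.55248173,  0.38440117]), 'attitude': array([ 1.64623340e+02,  8.14209167e-03, -6.38144847e+01])}
```

Call:
step_arm:
  deltas:
    - [1,-0.06,0,0,0]
    - [1,-0.12,0,0,0]
    - [1,-0.12,0,0,0]

```text
time_s: 1.98
tool_pos: [0.2871, -0.5854, 0.3685]
tool_rot: [2.0, 89.4, -61.9]
force: [0.4, 0.4, 1.5]
grip_width: 0.0874
```

Call:
step_arm:
  deltas:
    - [1,0,0.06,-0.02,0]
    - [1,0,0.12,-0.04,0]
    - [1,0,0.18,-0.06,0]
    - [1,0,0.24,-0.08,0]
    - [1,0,0.3,-0.11,0]
    - [1,0.02,0.36,-0.13,0]
    - [1,0.05,0.4,-0.157,0]
    - [1,0.09,0.423,-0.157,0]
    - [1,0.12,0.423,-0.157,0]
    - [1,0.12,0.423,-0.157,0]
    - [1,0.12,0.423,-0.157,0]
    - [1,0.12,0.423,-0.157,0]

```text
time_s: 3.48
tool_pos: [0.5974, -0.2573, 0.2437]
tool_rot: [37.7, 89.8, -26.2]
force: [0.3, -0.2, -0.2]
grip_width: 0.0871
```

```bash
cat > look.py <<'E'
from h import *
import sys
n=sys.argv[1];o=monitor.get_obs();m=camera_model('wrist');im,d=read_camera('wrist');save(n,im)
v,u=np.mgrid[0:480,0:640];P=world(m,u,v,d);np.savez(n,im=im,d=d,P=P)
print(o['time_s'],o['tool_pos'].round(4),'\n',rot(o['tool_rot']).round(3),o['force'].round(1),o['grip_width'].round(4),o['qpos'].round(0))
for t in sys.argv[2:]:
    for r in regions_of('wrist',t)[:3]:
        M=r['pixels']&(d>0);q=P[M]
        if len(q)<5: continue
        zt=np.percentile(q[:,2],95);Q=q[q[:,2]>zt-.005]
        print(t,round(r['p'],2),np.round(r['pixel']),len(q),'med',np.median(q,0).round(4),'ztop',zt.round(4),'topmean',Q.mean(0).round(4),'enc',np.round(cv2.minEnclosingCircle(Q[:,:2].astype(np.float32)*1000),1) if 0 else '', cv2.minAreaRect(Q[:,:2].astype(np.float32)*1000))
E
python3 look.py w1 handle_mid wheel target stage
```

```text
Traceback (most recent call last):
  File "look.py", line 5, in <module>
    print(o['time_s'],o['tool_pos'].round(4),'\n',rot(o['tool_rot']).round(3),o['force'].round(1),o['grip_width'].round(4),o['qpos'].round(0))
                                                                                                  ^^^^^^^^^^^^^^^^^^^^^
AttributeError: 'float' object has no attribute 'round'
```

View pics/w1.png

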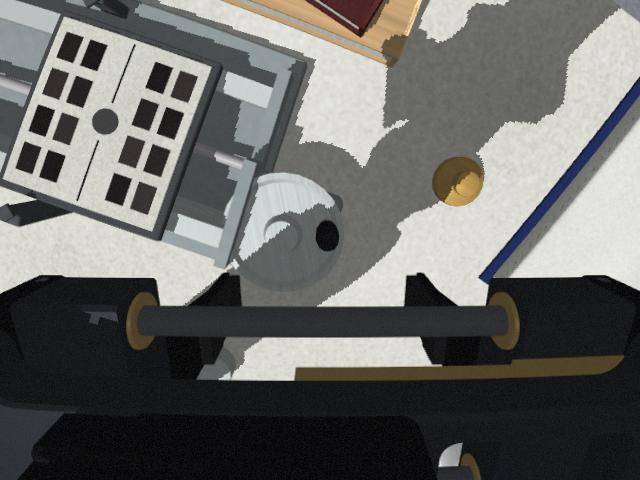

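The wrist view shows the handle top at (327,236), the hub at (283,235) and the patch at (105,121) with the black line through it.

```bash
sed -i "s/o\['grip_width'\].round(4)/round(o['grip_width'],4)/" look.py
cat >> look.py <<'E'
# patch ellipse: dark blob nearest round in white sheet
g=im.mean(-1)
def patch(u0,v0,w=22):
    s=g[v0-w:v0+w,u0-w:u0+w];M=(s<130).astype(np.uint8);k,l,st,c=cv2.connectedComponentsWithStats(M)
    i=l[w,w];c=c[i]+[u0-w,v0-w];p=P[int(round(c[1])),int(round(c[0]))];print('patch px',c.round(1),st[i],p.round(4));return p
E
python3 - <<'E'
import sys;sys.argv=['look','w1','handle_mid','wheel','target','stage']
sys.path.insert(0,'.')
from look import *
patch(105,121)
# sheet plane
M=regions_of('wrist','target')
q=P[60:200,40:180].reshape(-1,3);q=q[(q[:,2]>.05)&(q[:,2]<.12)]
for _ in range(5):
    c=np.median(q,0);c=q.mean(0);n=np.linalg.svd(q-c,full_matrices=False)[2][2];q=q[abs((q-c)@n)<.002]
n*=np.sign(n[2]);print('plane',c,n,np.degrees(np.arccos(n[2])),np.degrees(np.arctan2(n[1],n[0])))
# hub
q=P.reshape(-1,3);q=q[(q[:,2]>.068)&(q[:,2]<.076)&(np.hypot(q[:,0]-.5725,q[:,1]+.226)<.03)]
print('hub',len(q),q.mean(0),cv2.minEnclosingCircle(q[:,:2].astype(np.float32)*1000))
q=P.reshape(-1,3);q=q[(q[:,2]>.055)&(q[:,2]<.068)&(np.hypot(q[:,0]-.5725,q[:,1]+.226)<.066)]
print('rim',cv2.minEnclosingCircle(q[:,:2].astype(np.float32)*1000))
E
```

```text
3.525 [ 0.5973 -0.2572  0.2435] 
 [[ 0.003  0.898  0.439]
 [-0.001  0.439 -0.898]
 [-1.     0.002  0.002]] [-0.  -0.5  0.8] 0.0866 [ 35.  19. -18.  83.   6.  79. -47.]
handle_mid 0.97 [324. 233.] 590 med [ 0.6007 -0.2612  0.1149] ztop 0.1166 topmean [ 0.5983 -0.2624  0.1155] enc  ((598.153076171875, -262.4251403808594), (17.26447868347168, 17.843610763549805), 74.90384674072266)
wheel 0.65 [286. 232.] 10336 med [ 0.5758 -0.2298  0.0585] ztop 0.092 topmean [ 0.6001 -0.2614  0.1113] enc  ((598.6888427734375, -262.1560974121094), (18.79046630859375, 18.9326229095459), 77.40323638916016)
wheel 0.22 [327. 234.] 549 med [ 0.6012 -0.2612  0.1151] ztop 0.1166 topmean [ 0.5984 -0.2624  0.1155] enc  ((598.0906372070312, -262.4862365722656), (17.387184143066406, 17.45923614501953), 83.30165100097656)
stage 0.77 [160. 136.] 70873 med [ 0.6062 -0.0818  0.0622] ztop 0.0962 topmean [ 0.5359 -0.0581  0.0974] enc  ((558.2717895507812, -119.55741882324219), (68.09303283691406, 315.96826171875), 17.410463333129883)
patch px [104.9 121. ] [  9   9  27  27 537] [ 0.6015 -0.0378  0.0782]
plane [ 0.59692653 -0.04319496  0.07916763] [0.25492651 0.02726512 0.96657596] 14.855396324699855 6.10474062251578
hub 899 [ 0.5721982  -0.22635684  0.07155403] ((571.6087646484375, -226.37261962890625), 17.093629837036133)
rim ((572.3236083984375, -224.2438507080078), 64.71688079833984)
```

Run:
```python
import numpy as np
P=np.load('w1.npz')['P'].reshape(-1,3)
for a,b in [(-.22,-.2),(-.2,-.18),(-.18,-.16),(-.16,-.14)]:
    q=P[(P[:,1]>a)&(P[:,1]<b)&(P[:,0]>.48)&(P[:,0]<.72)];print(a,np.percentile(q[:,2],[50,95,99.5]).round(3))
C=np.array([.572,-.2264]);a0=-53.5
ty=np.array([.898,.439]);tz=np.array([.439,-.898])
ang=np.radians(a0+np.arange(0,290,10.0))
p0=C+.045*np.array([np.cos(ang[0]),np.sin(ang[0])])
for k,a in enumerate(ang):
    p=C+.045*np.array([np.cos(a),np.sin(a)])
    if k%12==0: b=p
    q=p-b; print(k,round(q@ty,4),round(q@tz,4), end=' | ')
    if k%12==0: b0=b
    if k%12==0 and k: 
        q=p-pb;print('*end of call',round(q@ty,4),round(q@tz,4))
    if k%12==0: pb=p
```

```text
-0.22 [0.317 0.346 0.348]
-0.2 [0.318 0.337 0.338]
-0.18 [0.076 0.318 0.319]
-0.16 [0.016 0.077 0.078]
0 0.0 0.0 | 1 0.0076 -0.0021 | 2 0.0146 -0.0055 | 3 0.021 -0.01 | 4 0.0265 -0.0156 | 5 0.031 -0.022 | 6 0.0342 -0.0292 | 7 0.0362 -0.0368 | 8 0.0368 -0.0446 | 9 0.0361 -0.0524 | 10 0.034 -0.0599 | 11 0.0306 -0.067 | 12 0.0 0.0 | *end of call 0.0261 -0.0734
13 -0.0056 -0.0055 | 14 -0.012 -0.0099 | 15 -0.0192 -0.0132 | 16 -0.0268 -0.0152 | 17 -0.0346 -0.0158 | 18 -0.0424 -0.0151 | 19 -0.0499 -0.013 | 20 -0.057 -0.0096 | 21 -0.0634 -0.005 | 22 -0.0689 0.0005 | 23 -0.0734 0.007 | 24 0.0 0.0 | *end of call -0.0766 0.0141
25 -0.002 0.0076 | 26 -0.0026 0.0154 | 27 -0.0018 0.0232 | 28 0.0002 0.0308 |
```

Call:
step_arm:
  deltas:
    - [1,0.05,-0.0013,0.005,0]
    - [1,0.1,-0.0013,0.005,0]
    - [1,0.12,-0.0013,0.005,0]
    - [1,0.138,-0.0013,0.005,0]
    - [1,0.14,-0.0013,0.005,0]
    - [1,0.14,-0.0013,0.005,0]

```text
time_s: 4.58
tool_pos: [0.5988, -0.2619, 0.1031]
tool_rot: [38.8, 89.9, -25.1]
force: [0.2, 0.4, -0.5]
grip_width: 0.0867
```

Call:
step_arm:
  deltas:
    - [-0.8,-0.002,0,0,0]
    - [-0.8,-0.002,0,0,0]
    - [-0.8,-0.002,0,0,0]
    - [-0.8,-0.002,0,0,0]
    - [-0.8,-0.002,0,0,0]
    - [-0.8,-0.002,0,0,0]
  newtons: 15

```text
time_s: 5.32
tool_pos: [0.5978, -0.2616, 0.1035]
tool_rot: [-61.2, 90.0, -125.1]
force: [-0.5, -0.4, -0.2]
grip_width: 0.0349
```

Call:
step_arm:
  deltas:
    - [-0.8,0,0,0,0]
    - [-0.8,0,0,0,0]
    - [-0.8,0,0,0,0]
    - [-0.8,0,0,0,0]

```text
time_s: 5.82
tool_pos: [0.598, -0.2618, 0.1035]
tool_rot: [14.8, 90.0, -49.1]
force: [1.4, -1.6, -0.7]
grip_width: 0.0195
```

Call:
step_arm:
  deltas:
    - [-0.8,0,0.0076,-0.0021,0]
    - [-0.8,0,0.0146,-0.0055,0]
    - [-0.8,0,0.021,-0.01,0]
    - [-0.8,0,0.0265,-0.0156,0]
    - [-0.8,0,0.031,-0.022,0]
    - [-0.8,0,0.0342,-0.0292,0]
    - [-0.8,0,0.0362,-0.0368,0]
    - [-0.8,0,0.0368,-0.0446,0]
    - [-0.8,0,0.0361,-0.0524,0]
    - [-0.8,0,0.034,-0.0599,0]
    - [-0.8,0,0.0306,-0.067,0]
    - [-0.8,0,0.0261,-0.0734,0]

```text
time_s: 7.32
tool_pos: [0.5884, -0.1837, 0.1035]
tool_rot: [-165.8, 90.0, 130.3]
force: [1.8, -0.5, -1.8]
grip_width: 0.0194
```

Call:
step_arm:
  deltas:
    - [-0.8,0,-0.0056,-0.0055,0]
    - [-0.8,0,-0.012,-0.0099,0]
    - [-0.8,0,-0.0192,-0.0132,0]
    - [-0.8,0,-0.0268,-0.0152,0]
    - [-0.8,0,-0.0346,-0.0158,0]
    - [-0.8,0,-0.0424,-0.0151,0]
    - [-0.8,0,-0.0499,-0.013,0]
    - [-0.8,0,-0.057,-0.0096,0]
    - [-0.8,0,-0.0634,-0.005,0]
    - [-0.8,0,-0.0689,0.0005,0]
    - [-0.8,0,-0.0734,0.007,0]
    - [-0.8,0,-0.0766,0.0141,0]

```text
time_s: 8.82
tool_pos: [0.5267, -0.2294, 0.1035]
tool_rot: [149.0, 89.9, 85.1]
force: [4.7, 2.9, -3.6]
grip_width: 0.0194
```

Call:
step_arm:
  deltas:
    - [-0.8,0,-0.002,0.0076,0]
    - [-0.8,0,-0.0026,0.0154,0]
    - [-0.8,0,-0.0018,0.0232,0]
    - [-0.8,0,0.0002,0.0308,0]
    - [-0.8,0,0.0005,0.0315,0]
    - [-0.8,0,0.0005,0.0315,0]
    - [-0.8,0,0.0005,0.0315,0]

```text
time_s: 9.7
tool_pos: [0.5411, -0.2587, 0.1036]
tool_rot: [37.8, 89.9, -26.1]
force: [4.2, 2.9, -3.4]
grip_width: 0.0193
```

```bash
python3 look.py w2 target stage
```

```text
9.7 [ 0.5411 -0.2587  0.1036] 
 [[ 0.001  0.898  0.44 ]
 [-0.     0.44  -0.898]
 [-1.     0.001  0.001]] [ 4.2  2.9 -3.4] 0.0193 [ 37.  19. -17.  99.   6.  62. -46.]
target 0.98 [14. 32.] 2840 med [ 0.5924 -0.0683  0.0775] ztop 0.0822 topmean [ 0.5832 -0.0675  0.0799] enc  ((579.7428588867188, -69.28424835205078), (57.031585693359375, 12.604427337646484), 19.112823486328125)
stage 0.92 [196. 139.] 89763 med [ 0.5803 -0.1559  0.0573] ztop 0.0771 topmean [ 0.5604 -0.1467  0.078 ] enc  ((569.4556884765625, -164.30801391601562), (110.63402557373047, 208.9790496826172), 8.192258834838867)
stage 0.26 [11. 38.] 2850 med [ 0.5924 -0.0683  0.0775] ztop 0.0822 topmean [ 0.5832 -0.0675  0.0798] enc  ((580.20166015625, -69.125244140625), (56.06037139892578, 12.604427337646484), 19.112823486328125)
```

View pics/w2.png

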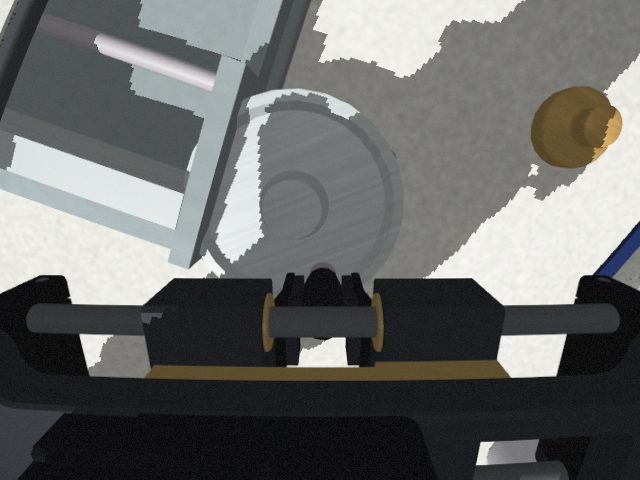

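Call:
step_arm:
  deltas:
    - [-0.8,0,0.001,0.003,0]
    - [-0.8,0,0.0027,0.0063,0]
    - [-0.8,0,0.0027,0.0063,0]
    - [-0.8,0,0.0027,0.0063,0]

```text
time_s: 10.35
tool_pos: [0.5458, -0.2625, 0.1035]
tool_rot: [-170.2, 90.0, 126.0]
force: [2.2, 4.6, -1.5]
grip_width: 0.0194
```

Run:
```python
from h import *
for c in ['top','scene']:
    im,d=read_camera(c);m=camera_model(c);np.savez(c+'1',im=im,d=d)
    for y in (.005,.0126,.02): print(c,project(m,[.5966,y,.078]).round(1))
    uv=project(m,[.5966,.0126,.078]);x,y=int(uv[0]),int(uv[1]);k=45
    save(c+'1',im,(x-k,y-k,x+k,y+k),5)
a=cv2.hconcat([cv2.imread('pics/top1.png'),cv2.imread('pics/scene1.png')]);a=cv2.resize(a,(800,400));cv2.imwrite('pics/both1.png',a)
```

```text
top [302.1 195.1]
top [298.8 195.1]
top [295.6 195. ]
scene [298.5 272.2]
scene [300.4 273.8]
scene [302.4 275.3]
```

View pics/both1.png

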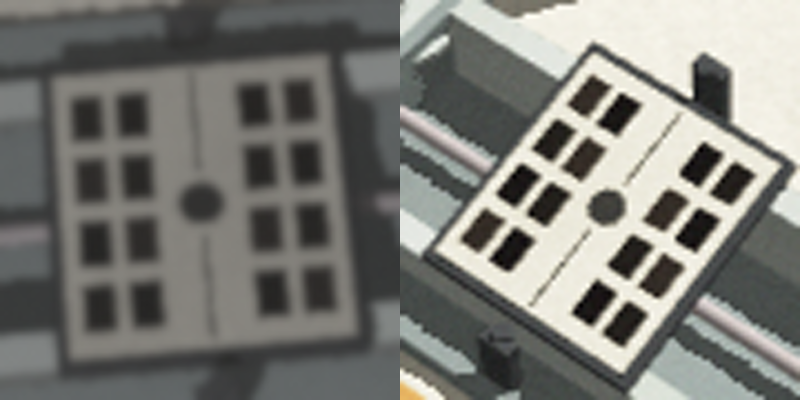

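Call:
step_arm:
  deltas:
    - [0.4,0,0,0,0]
    - [0.4,0,0,0,0]
    - [0.4,-0.02,0,0,0]
    - [0.4,-0.08,0,0,0]
    - [0.4,-0.14,0,0,0]
    - [0.4,-0.18,0.02,-0.05,0]
    - [0.4,-0.2,0.045,-0.105,0]
    - [0.4,-0.2,0.07,-0.16,0]
    - [0.4,-0.2,0.09,-0.21,0]
    - [0.4,-0.2,0.097,-0.225,0]
    - [0.4,-0.2,0.097,-0.225,0]
    - [0.4,-0.2,0.097,-0.225,0]

```text
time_s: 11.95
tool_pos: [0.5341, -0.0211, 0.3038]
tool_rot: [-19.0, 89.9, -83.1]
force: [-0.4, -0.4, -0.2]
grip_width: 0.0608
```

```bash
python3 look.py w3 target stage index
```

```text
11.95 [ 0.5341 -0.0211  0.3038] 
 [[ 0.     0.899  0.437]
 [-0.001  0.437 -0.899]
 [-1.    -0.     0.001]] [-0.4 -0.4 -0.2] 0.0608 [ 25.   4. -27.  93.   2.  83. -66.]
target 0.75 [314. 152.] 23431 med [0.5936 0.0143 0.0782] ztop 0.0971 topmean [0.5269 0.0064 0.0957] enc  ((530.296630859375, 5.783668518066406), (41.30228805541992, 159.3028106689453), 5.930504322052002)
target 0.74 [ 10. 150.] 647 med [0.4497 0.3346 0.0722] ztop 0.0875 topmean [0.4491 0.3346 0.0859] enc  ((447.9977722167969, 334.44134521484375), (26.81289291381836, 7.209788799285889), 17.873554229736328)
stage 0.97 [319. 152.] 69529 med [0.5989 0.0098 0.055 ] ztop 0.0944 topmean [0.5299 0.0063 0.0962] enc  ((528.26025390625, 5.510139465332031), (83.8686294555664, 161.510986328125), 18.45886993408203)
index 0.88 [318. 154.] 69801 med [0.5987 0.0101 0.0549] ztop 0.0944 topmean [0.5299 0.0062 0.0968] enc  ((527.7615966796875, 5.344459533691406), (84.66575622558594, 161.52346801757812), 18.342193603515625)
```

View pics/w3.png

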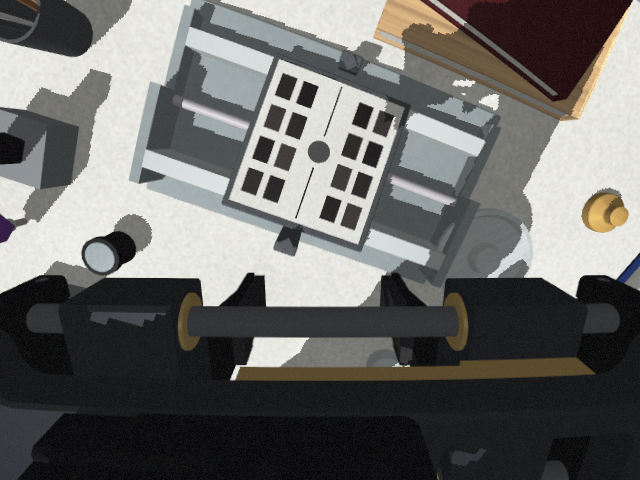

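The patch is at (318,152). The low pointer post is at (352,62) and the tall one at (288,238). I'll measure the patch's offset from the line between the posts.

Run:
```python
from h import *
z=np.load('w3.npz');im,P=z['im'],z['P']
save('w3c',im[30:270,230:410],None,2.5)
ex=np.array([np.cos(.1065),np.sin(.1065)]);ey=np.array([-ex[1],ex[0]])
O=np.array([.5966,.0126])
q=P.reshape(-1,3);s=np.c_[(q[:,:2]-O)@ex,(q[:,:2]-O)@ey,q[:,2]]
for n,x,h in [('low',.104,.058),('tall',-.104,.114)]:
    k=(abs(s[:,0]-x)<.02)&(abs(s[:,1])<.03)&(s[:,2]>h-.008)&(s[:,2]<h+.012)
    t=s[k];print(n,k.sum(),t.mean(0).round(4),t.min(0).round(4),t.max(0).round(4))
# patch
g=im.mean(-1);w=25;u0,v0=318,152;M=(g[v0-w:v0+w,u0-w:u0+w]<130).astype(np.uint8)
n,l,st,c=cv2.connectedComponentsWithStats(M);i=l[w,w];pp=P[v0-w:v0+w,u0-w:u0+w][l==i]
p=pp.mean(0);print('patch',st[i],c[i]+[u0-w,v0-w],p,((p[:2]-O)@ex).round(4),((p[:2]-O)@ey).round(4))
h=s[(abs(s[:,2]-.072)<.003)&(np.hypot(s[:,0]+.05,s[:,1]+.235)<.025)];print('hub',len(h),h.mean(0))
# base outer extents
b=s[(abs(s[:,0])<.14)&(abs(s[:,1])<.22)&(s[:,2]>.02)&(s[:,2]<.09)];print('base',np.percentile(b,[.2,99.8],axis=0).round(4))
```

```text
low 308 [1.012e-01 1.000e-04 5.880e-02] [ 0.0906 -0.0112  0.0503] [0.1099 0.0119 0.063 ]
tall 307 [-0.1023 -0.      0.1148] [-0.1107 -0.012   0.1061] [-0.0918  0.0118  0.1189]
patch [ 15  14  22  22 381] [318.47244094 151.38057743] [0.5963102  0.01280783 0.0789802 ] -0.0003 0.0002
hub 567 [-0.04926689 -0.23373134  0.07139822]
base [[-0.0994 -0.2191  0.0208]
 [ 0.1051  0.1919  0.0899]]
```

View pics/w3c.png

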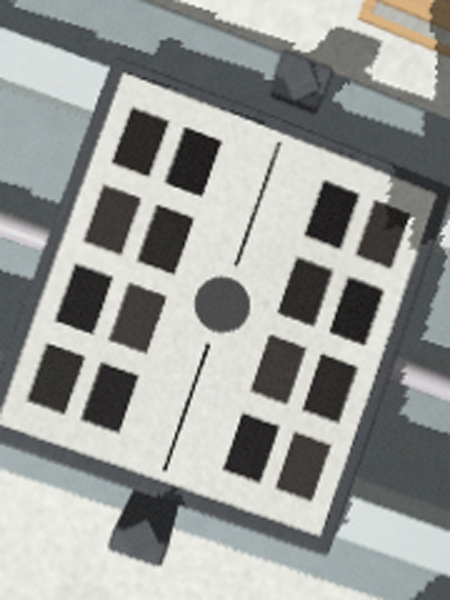

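The patch stands on the line within about 0.2 mm, with both posts at stage y≈0. Next is the probe.

Call:
step_arm:
  deltas:
    - [1,-0.01,0,-0.05,0]
    - [1,-0.02,0,-0.1,0]
    - [1,-0.02,0,-0.16,0]
    - [1,-0.02,0.01,-0.22,0]
    - [1,-0.02,0.01,-0.28,0]
    - [1,-0.01,0.01,-0.34,0]
    - [1,0,0.01,-0.372,0]
    - [1,0,0.01,-0.372,0]
    - [1,0,0.01,-0.372,0]
    - [1,0,0.01,-0.372,0]

```text
time_s: 13.4
tool_pos: [0.3805, 0.3186, 0.3037]
tool_rot: [35.4, 90.0, -28.6]
force: [-0.4, 0.5, 0.3]
grip_width: 0.0871
```

```bash
python3 look.py w4 probe_mid stand
```

```text
13.4 [0.3805 0.3186 0.3037] 
 [[ 0.     0.899  0.437]
 [-0.     0.437 -0.899]
 [-1.     0.     0.   ]] [-0.4  0.5  0.3] 0.0871 [   6.   -0.  -48.   97.   -0.   83. -106.]
probe_mid 0.86 [322. 153.] 1355 med [0.4447 0.3498 0.1645] ztop 0.1762 topmean [0.4448 0.3493 0.1767] enc  ((444.86004638671875, 349.03302001953125), (6.899416923522949, 7.092910289764404), 25.92283821105957)
probe_mid 0.78 [197. 205.] 1886 med [0.3443 0.4359 0.1431] ztop 0.1515 topmean [0.3395 0.4402 0.1521] enc  ((338.50115966796875, 440.2838439941406), (24.433921813964844, 26.36286163330078), 57.12040328979492)
probe_mid 0.77 [267. 252.] 1603 med [0.3384 0.3558 0.1441] ztop 0.1478 topmean [0.3294 0.3571 0.1463] enc  ((328.3529052734375, 357.1094665527344), (29.400104522705078, 29.236106872558594), 72.84302520751953)
stand 0.59 [304. 340.] 2251 med [0.2138 0.2662 0.0539] ztop 0.0556 topmean [0.2047 0.2599 0.0545] enc  ((223.20700073242188, 265.685302734375), (82.41658020019531, 80.61094665527344), 12.447297096252441)
stand 0.55 [329. 137.] 3799 med [0.4477 0.3508 0.0547] ztop 0.0561 topmean [0.4458 0.3499 0.056 ] enc  ((444.63531494140625, 349.3723449707031), (80.25230407714844, 80.44852447509766), 7.683552265167236)
```

View pics/w4.png

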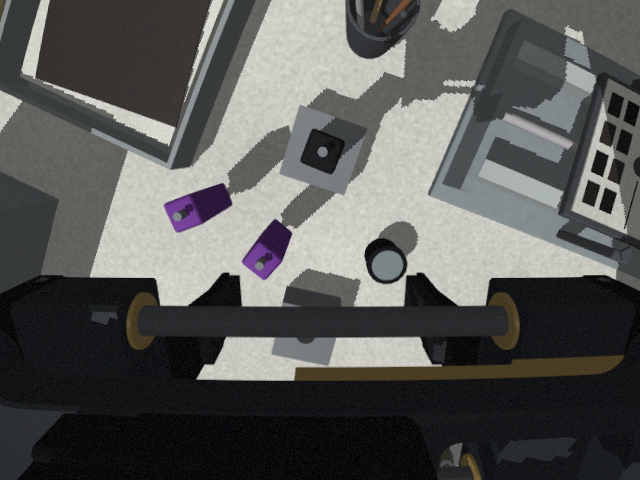

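This view shows the black probe upright in the leftmost stand at (322,152), with a small stub on top up to z≈0.177. The purple look-alikes are at (197,207) and (267,250), and the empty stand is at (304,330).

Run:
```python
from h import *
P=np.load('w4.npz')['P'].reshape(-1,3)
k=(abs(P[:,2]-.165)<.003)&(np.hypot(P[:,0]-.445,P[:,1]-.349)<.03)
q=P[k];print(k.sum(),q.mean(0),cv2.minAreaRect(q[:,:2].astype(np.float32)*1000))
z=np.load('w4.npz');im=z['im'];save('w4c',im[110:195,275:370],None,6)
# 180/90-sym yaw: bounding extents vs angle
for a in range(0,90,6):
    r=np.radians(a);e=np.array([[np.cos(r),np.sin(r)],[-np.sin(r),np.cos(r)]]);t=q[:,:2]@e.T
    x=np.percentile(t,[1,99],axis=0);print(a,((x[1]-x[0])*1000).round(1),end=' ')
```

```text
1241 [0.4450363  0.34944261 0.16437496] ((444.8301086425781, 349.33746337890625), (30.318998336791992, 30.037607192993164), 4.203322410583496)
0 [29.6 29.5] 6 [29.3 29. ] 12 [30.4 30. ] 18 [31.7 31.3] 24 [33.1 32.6] 30 [34.2 33.5] 36 [34.9 34.4] 42 [35.4 35. ] 48 [35.7 35.2] 54 [35.4 35.3] 60 [35.1 35.1] 66 [34.2 34.3] 72 [33.2 33.3] 78 [32.2 32. ] 84 [30.8 30.7]
```

View pics/w4c.png

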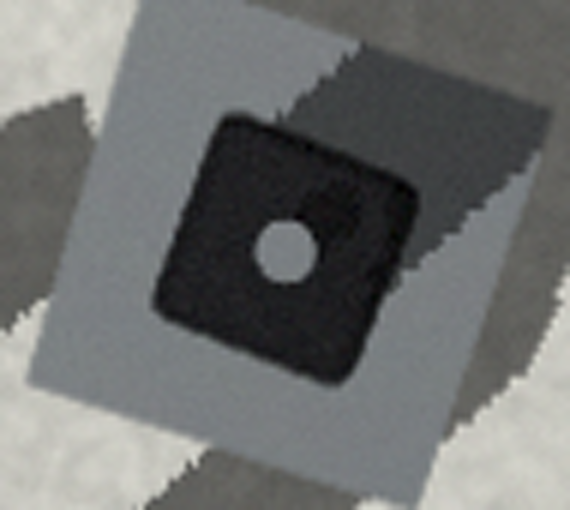

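Call:
step_arm:
  deltas:
    - [1,0,0.035,0,8]
    - [1,0,0.0714,0.0006,16]
    - [1,0,0.0714,0.0006,21.7]
    - [1,0.05,0.0714,0.0006,21.7]
    - [1,0.1,0.0714,0.0006,21.7]
    - [1,0.14,0.0714,0.0006,21.7]
    - [1,0.1635,0.0714,0.0006,21.7]
    - [1,0.1635,0.0714,0.0006,21.7]
    - [1,0.1635,0.0714,0.0006,21.7]

```text
time_s: 14.68
tool_pos: [0.4443, 0.3514, 0.1412]
tool_rot: [121.2, 89.9, 35.6]
force: [0.4, 0.3, 0.6]
grip_width: 0.0873
```

Run:
```python
from h import *
o=monitor.get_obs();print(o['tool_pos'],rot(o['tool_rot']).round(3),o['qpos'].round(1),o['force'])
```

```text
[0.44432685 0.35135785 0.14122447] [[ 0.001  0.997  0.077]
 [ 0.001  0.077 -0.997]
 [-1.     0.001 -0.001]] [  -0.7   18.1  -47.   101.1   14.3   66.9 -137.6] [0.42637804 0.25725182 0.58927384]
```

Call:
step_arm:
  deltas:
    - [0,0,0,0.002,0]
    - [-0.6,0,0,0.002,0]
    - [-0.6,0,0,0.002,0]
    - [-0.6,0,0,0.002,0]
    - [-0.6,0,0,0.002,0]
    - [-0.6,0,0,0.002,0]
    - [-0.6,0,0,0.002,0]
    - [-0.6,0,0,0.002,0]
  newtons: 20

```text
time_s: 15.68
tool_pos: [0.4436, 0.3489, 0.1399]
tool_rot: [-56.4, 90.0, -142.0]
force: [-1.0, -0.4, -1.7]
grip_width: 0.0301
```

Call:
step_arm:
  deltas:
    - [-0.6,-0.01,0,0,0]
    - [-0.6,-0.02,0,0,0]
    - [-0.6,-0.027,0,0,0]
    - [-0.6,-0.027,0,0,0]

```text
time_s: 16.18
tool_pos: [0.4441, 0.3493, 0.168]
tool_rot: [108.7, 89.9, 23.2]
force: [-0.4, -0.3, -1.4]
grip_width: 0.0297
```

Call:
step_arm:
  deltas:
    - [-0.6,0,0.004,0,0]
    - [-0.6,0,0.008,0,0]
    - [-0.6,0,0.012,0,0]
    - [-0.6,0,0.016,0,0]
    - [-0.6,0,0.02,0,0]
    - [-0.6,0,0.024,0,0]
    - [-0.6,0,0.028,0,0]
    - [-0.6,0,0.032,0,0]
    - [-0.6,0,0.035,0,0]
    - [-0.6,0,0.037,0,0]
    - [-0.6,0,0.037,0,0]
  newtons: 10

```text
time_s: 17.55
tool_pos: [0.4809, 0.3519, 0.1671]
tool_rot: [108.0, 90.0, 22.4]
force: [-1.4, 0.0, -1.5]
grip_width: 0.0298
```

```bash
python3 look.py w5 probe_mid
python3 - <<'E'
from h import *
for c in ['scene']:
    im,d=read_camera(c);m=camera_model(c);np.savez(c+'2',im=im,d=d)
    u,v=project(m,[.46,.35,.1]).astype(int);save(c+'2',im,(u-50,v-45,u+50,v+45),6)
E
```

```text
17.55 [0.4809 0.3519 0.1671] 
 [[ 0.     0.997  0.077]
 [ 0.     0.077 -0.997]
 [-1.     0.    -0.   ]] [-1.4  0.  -1.5] 0.0298 [  -1.   20.  -46.   95.   15.   71. -136.]
probe_mid 0.88 [322. 303.] 4022 med [0.4921 0.3517 0.1876] ztop 0.1936 topmean [0.479  0.3509 0.1927] enc  ((493.0478515625, 352.0784912109375), (42.298553466796875, 30.130962371826172), 4.779097557067871)
probe_mid 0.55 [561. 138.] 41239 med [0.5808 0.165  0.0171] ztop 0.0762 topmean [0.5243 0.173  0.0758] enc  ((536.4555053710938, 155.19900512695312), (110.50341033935547, 91.35826110839844), 6.982872009277344)
```

View pics/scene2.png

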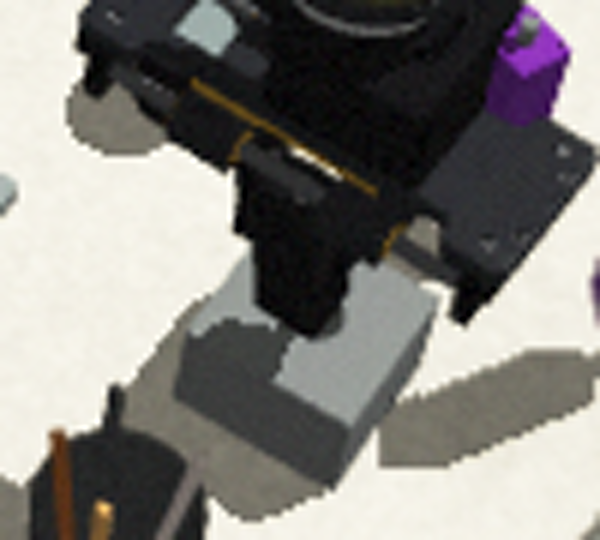

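```bash
cat > tilt.py <<'E'
from h import *
import sys
def tilt(n,u0=322,v0=303):
    z=np.load(n+'.npz');P=z['P'];o=monitor.get_obs();T=rot(o['tool_rot']);t=o['tool_pos']
    q=((P-t)@T).reshape(-1,3)  # tool frame: x down,y fwd,z jaw
    k=(abs(q[:,2])<.013)&(q[:,1]>-.03)&(q[:,1]<.06)&(q[:,0]>-.05)&(q[:,0]<.1)
    q=q[k];print(len(q))
    # 2D profile in (y,-x), median per y-bin
    for y in np.arange(-.03,.06,.003):
        b=q[abs(q[:,1]-y)<.0015]
        if len(b)>5: print(round(y,3),len(b),np.percentile(-b[:,0],[10,50,90]).round(4))
    return q
q=tilt(sys.argv[1])
for lo,hi in [(.018,.032),(-.005,.032)]:
    b=q[(q[:,1]>lo)&(q[:,1]<hi)&(-q[:,0]>.01)]
    for _ in range(4):
        A=np.c_[b[:,1:],np.ones(len(b))];c=np.linalg.lstsq(A,-b[:,0],rcond=None)[0];r=-b[:,0]-A@c;b=b[abs(r)<.0015]
    print('slope deg',np.degrees(np.arctan(c[:2])),len(b))
E
python3 tilt.py w5
```

```text
3670
-0.009 122 [0.0251 0.0257 0.0263]
-0.006 458 [0.0247 0.0259 0.0268]
-0.003 538 [-0.0688  0.0253  0.0262]
-0.0 263 [-0.0622  0.0247  0.0255]
0.003 87 [-0.0508 -0.0461 -0.0443]
0.006 184 [-0.0397 -0.0306  0.0362]
0.009 133 [-0.0294 -0.0248 -0.0201]
0.012 315 [-0.0165 -0.0065  0.0217]
0.015 682 [-0.0014  0.0206  0.0216]
0.018 800 [0.0098 0.0192 0.0207]
0.021 88 [0.017  0.018  0.0199]
slope deg [-38.74398549   0.70578053] 288
slope deg [-15.57279642   0.47639016] 1747
```

Run:
```python
from h import *
im=np.load('w5.npz')['im'];save('w5c',im[220:400,220:430],None,3)
```

```text
(no output)
```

View pics/w5c.png

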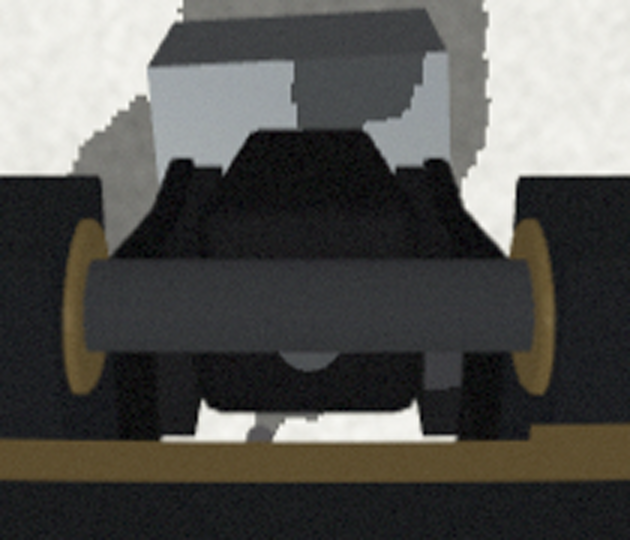

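The probe is tilted about 15.4°, judging by both its top face and its front face. I'll grip firmly, lift it out and carry it over the stage.

Call:
step_arm:
  deltas:
    - [-0.6,0,0,0,0]
    - [-0.6,-0.01,0,0,0]
    - [-0.6,-0.04,0,0,0]
    - [-0.6,-0.08,0,0,0]
    - [-0.6,-0.12,0.01,0.02,0]
    - [-0.6,-0.13,0.03,0.06,0]
    - [-0.6,-0.13,0.05,0.11,0]
    - [-0.6,-0.13,0.07,0.16,-1.7]
    - [-0.6,-0.13,0.09,0.21,-1.7]
    - [-0.6,-0.13,0.11,0.26,-1.7]
    - [-0.6,-0.13,0.125,0.31,-1.7]
    - [-0.6,-0.13,0.1317,0.3458,-1.7]
  newtons: 40

```text
time_s: 19.2
tool_pos: [0.6399, 0.0136, 0.2978]
tool_rot: [54.6, 89.9, -29.4]
force: [1.3, -0.6, -1.3]
grip_width: 0.0299
```

Call:
step_arm:
  deltas:
    - [-0.6,0.015,0,0,0]
    - [-0.6,0.03,0,0,0]
    - [-0.6,0.03,0,0,0]
    - [-0.6,0.03,0,0,0]

```text
time_s: 19.7
tool_pos: [0.6385, 0.0186, 0.2675]
tool_rot: [88.0, 90.0, 4.2]
force: [0.1, 1.0, -1.5]
grip_width: 0.0296
```

```bash
python3 look.py w6; python3 tilt.py w6 | tail -3
python3 - <<'E'
from h import *
for c in ['top','scene']:
    im,d=read_camera(c);m=camera_model(c);np.savez(c+'3',im=im,d=d)
    u,v=project(m,[.6,.013,.1]).astype(int);save(c+'3',im,(u-50,v-50,u+50,v+50),4)
cv2.imwrite('pics/both3.png',cv2.hconcat([cv2.imread('pics/top3.png'),cv2.imread('pics/scene3.png')]))
E
```

```text
19.7 [0.6385 0.0186 0.2675] 
 [[ 0.001  0.994  0.109]
 [ 0.     0.109 -0.994]
 [-1.     0.001  0.   ]] [ 0.1  1.  -1.5] 0.0296 [ 25.  20. -37.  82.  12.  82. -96.]
0.021 19 [0.0173 0.0177 0.0194]
slope deg [-36.36104016  -0.07271485] 233
slope deg [-15.60501856   0.16274297] 1668
```

View pics/both3.png

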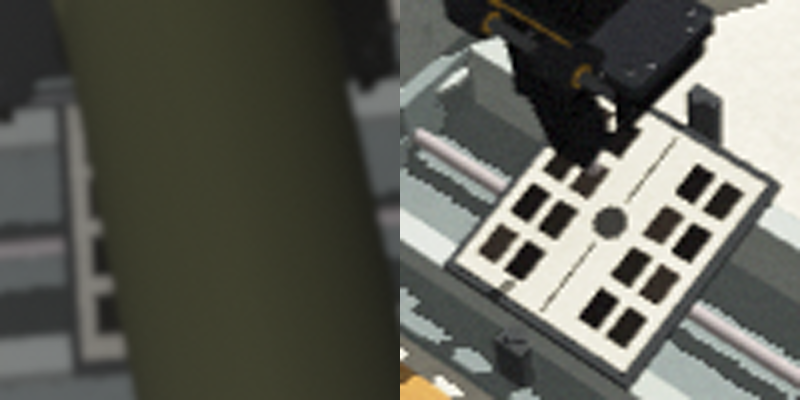

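The scene view shows the nose end at about crop (594,172), above the sheet, with the patch at (610,222). I'll compare it with the predicted tip.

Run:
```python
from h import *
m=camera_model('scene');z=np.load('scene3.npz');im,d=z['im'],z['d']
u,v=project(m,[.6,.013,.1]).astype(int);print('crop0',u-50,v-50)
t=np.array([.6385,.0186,.2675]);a=np.array([.2656*.994,.2656*.106,.964])
for L in (.119,.121,.123,.097,.085): print(L,(t-L*a).round(4),(project(m,t-L*a)-[u-50,v-50]).round(1),'depth',((t-L*a-np.array(m['xyz']))@rot(m['attitude']))[2].round(3))
print('patch',(project(m,[.5963,.0128,.0785])-[u-50,v-50]).round(1))
for r in range(v-50+34,v-50+48): print(r-v+50,[tuple([int(im[r,c].mean()),int(1000*d[r,c])]) for c in range(u-50+43,u-50+56)])
```

```text
crop0 249 219
0.119 [0.6071 0.0152 0.1528] [48.3 40.4] depth 1.531
0.121 [0.6066 0.0152 0.1509] [48.5 40.7] depth 1.533
0.123 [0.606  0.0151 0.1489] [48.6 41. ] depth 1.535
0.097 [0.6129 0.0159 0.174 ] [46.5 36.7] depth 1.512
0.085 [0.6161 0.0162 0.1856] [45.6 34.6] depth 1.502
patch [51.6 54.6]
34 [(12, 1448), (17, 1453), (14, 1461), (17, 1466), (15, 1469), (18, 1478), (13, 1478), (14, 1488), (18, 1494), (17, 1495), (24, 1623), (22, 1626), (24, 1625)]
35 [(15, 1457), (19, 1460), (17, 1461), (19, 1469), (20, 1474), (18, 1481), (17, 1482), (17, 1479), (19, 1489), (21, 1493), (21, 1625), (27, 1618), (25, 1624)]
36 [(14, 1460), (17, 1466), (12, 1463), (16, 1469), (15, 1474), (16, 1485), (18, 1479), (23, 1482), (22, 1499), (22, 1627), (28, 1616), (21, 1623), (22, 1618)]
37 [(11, 1470), (15, 1465), (12, 1471), (14, 1471), (8, 1481), (14, 1477), (29, 1493), (73, 1493), (71, 1627), (32, 1618), (27, 1617), (20, 1613), (25, 1612)]
38 [(15, 1475), (16, 1466), (15, 1475), (17, 1477), (20, 1477), (14, 1481), (76, 1485), (194, 1622), (224, 1627), (173, 1617), (71, 1621), (27, 1610), (85, 1620)]
3
[... 802 characters left out ...]
 1611), (229, 1611), (231, 1607)]
44 [(216, 1620), (85, 1606), (47, 1617), (43, 1611), (46, 1615), (46, 1613), (47, 1609), (76, 1614), (168, 1619), (230, 1609), (231, 1613), (229, 1612), (231, 1612)]
45 [(130, 1613), (45, 1616), (48, 1615), (46, 1613), (46, 1609), (44, 1608), (56, 1610), (135, 1613), (230, 1608), (229, 1609), (226, 1601), (232, 1606), (231, 1602)]
46 [(44, 1615), (45, 1617), (43, 1612), (44, 1608), (45, 1609), (57, 1611), (137, 1610), (231, 1605), (232, 1606), (229, 1617), (229, 1604), (231, 1610), (230, 1610)]
47 [(88, 1611), (50, 1617), (45, 1607), (47, 1613), (46, 1610), (95, 1603), (203, 1612), (232, 1607), (230, 1611), (233, 1597), (232, 1605), (231, 1606), (232, 1602)]
```

Call:
step_arm:
  deltas:
    - [-0.6,0.015,0,0.001,0]
    - [-0.6,0.033,0,0.0014,0]
    - [-0.6,0.033,0,0.0014,0]
    - [-0.6,0.033,0,0.0014,0]

```text
time_s: 20.35
tool_pos: [0.6386, 0.0158, 0.2338]
tool_rot: [-104.6, 90.0, 171.5]
force: [-0.4, 0.2, -1.9]
grip_width: 0.0298
```

Run:
```python
from h import *
A=[]
for i in range(6):
    o=monitor.get_obs();A.append(np.r_[o['tool_pos'],o['force']])
    im,d=read_camera('scene')
print(np.round(A,4));t=np.mean(A,0)[:3];T=rot(o['tool_rot']);print(T.round(3),np.mean(A,0))
m=camera_model('scene');np.savez('scene4',im=im,d=d)
P=np.array([.5963,.0128,.0785]);a=np.array([.2656*.994,.2656*.106,.964])
tip=t-.122*a;print('tip',tip,'need world',P-tip,'tool',T.T@(P-tip), 'approach unit',T.T@-a)
e=project(m,tip);print(e);u,v=e.round().astype(int)
print(im[v-8:v+9,u-8:u+9].mean(-1).astype(int));print((1000*d[v-8:v+9,u-8:u+9]).astype(int))
```

```text
[[ 0.6386  0.0158  0.2338 -0.448   0.1974 -1.8911]
 [ 0.6389  0.0158  0.2343  0.7476 -0.3541 -0.4981]
 [ 0.639   0.0159  0.2345  0.7438 -0.207  -0.8821]
 [ 0.6391  0.0159  0.2347 -0.0846  1.1024 -1.179 ]
 [ 0.639   0.0159  0.2347 -0.6932  0.2319 -1.6965]
 [ 0.639   0.0159  0.2346  0.1315 -0.1758 -1.9953]]
[[ 0.001  0.994  0.107]
 [-0.     0.107 -0.994]
 [-1.     0.001  0.   ]] [ 0.63893084  0.01587531  0.23441741  0.06617058  0.13247119 -1.35704635]
tip [0.60672205 0.01244057 0.11680941] need world [-0.01042205  0.00035943 -0.03830941] tool [ 0.03829974 -0.01035933 -0.0014743 ] approach unit [ 9.63757643e-01 -2.66381533e-01 -2.98800786e-04]
[297.16832278 267.14044083]
[[ 15  17  13  10  12  15   9  10  20   9  14  52 153 223 165  32  58]
 [ 12  11  11  14  11  13  17  14  19  13  15  17 108 230 232 224 194]
 [ 10   8   9  14  20  12   7  18  18  23  23  29 127 229 230 232 230]
 [ 10  16  10  10  17  20  18  18  18  17  16  79 196 233 229 231 230]
 [ 16  11  13  13  13  15  17  17  16  14  55 162 231 232 229 232 230]
 [ 15  12  10   8  17  18  18  13  18  36 129 230 229 226 232 231 23
[... 1615 characters left out ...]
5 1605 1519 1509 1544 1547 1552 1604 1596 1604 1602
  1603 1603 1600]
 [1600 1614 1605 1613 1602 1602 1597 1553 1549 1556 1607 1599 1603 1596
  1602 1595 1602]
 [1602 1604 1601 1608 1602 1606 1605 1604 1606 1604 1605 1601 1603 1596
  1606 1601 1593]
 [1605 1608 1598 1605 1594 1604 1607 1595 1600 1599 1599 1601 1594 1604
  1601 1596 1600]
 [1601 1601    0 1601 1601 1602 1607 1600 1589 1596 1592 1607 1597 1602
  1593 1593 1591]
 [1605 1602 1597 1605 1600 1599 1601 1596 1598 1593 1595 1593 1597 1589
  1585 1599 1595]
 [1607 1601 1589 1603 1596 1597 1594 1597 1593 1595 1592 1592 1591 1592
  1597 1597 1595]
 [1596 1592 1601 1601 1594 1597 1598 1588 1598 1592 1591 1586 1592 1590
  1590 1589 1590]]
```

Call:
step_arm:
  deltas:
    - [-0.6,0.01,-0.0028,-0.0007,0]
    - [-0.6,0.02,-0.0055,-0.0015,0]
    - [-0.6,0.029,-0.008,-0.0015,0]
    - [-0.6,0.029,-0.008,-0.0015,0]
    - [-0.6,0.029,-0.008,-0.0015,0]

```text
time_s: 21.28
tool_pos: [0.6307, 0.0164, 0.2052]
tool_rot: [72.5, 90.0, -11.4]
force: [0.1, -0.2, -1.1]
grip_width: 0.0296
```

```bash
cat > chk.py <<'E'
from h import *
A=[]
for i in range(8):
    o=monitor.get_obs();A.append(np.r_[o['tool_pos'],o['force'],o['wrist_torque']]);im,d=read_camera('scene')
A=np.mean(A,0);t=A[:3];T=rot(o['tool_rot']);print(o['time_s'],A.round(4))
m=camera_model('scene');np.savez('scene5',im=im,d=d)
P=np.array([.5963,.0128,.0785]);a=np.array([.2656*.994,.2656*.106,.964])
tip=t-.122*a;print('tip(unpressed)',tip.round(4),'need tool',(T.T@(P-tip)).round(4),'along axis',((P-tip)@-a).round(4),'F along axis',(A[3:6]@a).round(2))
u,v=project(m,P).round().astype(int);print(u,v);print(im[v-12:v+9,u-9:u+10].mean(-1).astype(int))
save('s5',im,(u-40,v-45,u+40,v+30),8)
E
python3 chk.py
```

```text
21.625 [ 0.6308  0.0165  0.2054 -0.2103  0.076  -1.3842  0.0191 -0.0159 -0.0034]
tip(unpressed) [0.5986 0.013  0.0878] need tool [ 0.0093 -0.0023 -0.    ] along axis 0.0095 F along axis -1.39
301 274
[[ 12  14  17  12  16  16  15  17  14  17  50 154 224 163  10  13  10  14
   14]
 [ 13  12  12   7  16  17  13  14  17  14  13 105 224 167   9  13  13  12
   51]
 [  7   6  16  10  14  20  16  13  18  19  16  53 161 219  34  26  13  53
  160]
 [ 17  12   9  16  17  19  21  15  11  15  14  49 158 227 169  55  54 155
  232]
 [  5  10  11  16  18  15  18  12  19  18  13  31 129 233 225 175 155 230
  232]
 [ 18  10   7  14  17  16  15  14  19  14  26 125 232 226 170 128 232 230
  229]
 [  9  14  14   9  15  14  18  19  17  18  79 196 232 222 157 233 234 231
  230]
 [ 11  13  14  17   9  17  15  14  16  50 156 232 228 184 196 233 234 231
  229]
 [ 17   9  11  11  12  15  14  16  25 102 195 200 231 233 232 231 233 232
  232]
 [ 40  69  19   7  13  10  15  22  57 110  66  75 147 230 228 232 229 230
  229]
 [ 64 160 216  58  20  16  23  56 107 108  63  64  87 172 230 231 229 229
  229]
 [162 228 227 217 167  57  30  70 105 133  64  61  62 125 232 232 230 230
  231]
 [229 231 229 229 219 103  73  85  85  87  63  62  65 123 233 235 234 233
  226]
 [230 232 231 229 220 122  62  57  61  61  63  60  60 123 231 229 233 230
  219]
 [230 230 231 219 117  72  40  63  63  63  58  62  89 170 230 232 230 221
  130]
 [229 216 125 120 122 118  78  67  64  65  64  90 177 230 230 233 227 170
   50]
 [215 120 119 123 121 152 224 187 111 117 152 165 232 233 231 231 234 227
  175]
 [125 117 119 126 139 193 229 233 233 230 228 231 231 232 233 231 234 232
  231]
 [122 122 126 136 174 158 232 232 233 230 231 233 231 232 228 197 229 231
  231]
 [124 157 231 217 124 232 232 230 230 231 233 234 233 223 124  46 114 204
  234]
 [158 230 223 159 230 232 231 230 231 233 232 229 226 173  29  33  30  45
  110]]
```

Call:
step_arm:
  deltas:
    - [-0.6,0.004,-0.0011,0,0]
    - [-0.6,0.008,-0.0021,0,0]
    - [-0.6,0.0116,-0.0031,0,0]
    - [-0.6,0.0116,-0.0031,0,0]
    - [-0.6,0.0116,-0.0031,0,0]

```text
time_s: 22.3
tool_pos: [0.6275, 0.0161, 0.1936]
tool_rot: [20.5, 90.0, -63.4]
force: [0.1, -0.5, -0.3]
grip_width: 0.0295
```

```bash
python3 chk.py | head -2
```

```text
22.65 [ 0.6275  0.0161  0.1936 -0.262  -0.587  -0.3246 -0.0085  0.1098  0.0156]
tip(unpressed) [0.5953 0.0127 0.076 ] need tool [-0.0025  0.001  -0.    ] along axis -0.0027 F along axis -0.4
```

Call:
step_arm:
  deltas:
    - [-0.6,0.002,-0.0005,0,0]
    - [-0.6,0.0042,-0.0011,0,0]
    - [-0.6,0.0042,-0.0011,0,0]
    - [-0.6,0.0042,-0.0011,0,0]

```text
time_s: 23.2
tool_pos: [0.6266, 0.016, 0.1895]
tool_rot: [75.6, 90.0, -8.3]
force: [0.8, -0.1, 1.5]
grip_width: 0.0297
```

```bash
python3 chk.py | head -2; python3 look.py w7; python3 tilt.py w7|tail -2
```

```text
23.55 [ 0.6266  0.016   0.1894  0.3028 -0.0517  1.1685  0.0106 -0.0399  0.0033]
tip(unpressed) [0.5944 0.0126 0.0718] need tool [-0.0067  0.002  -0.    ] along axis -0.007 F along axis 1.2
23.6 [0.6265 0.016  0.1893] 
 [[ 0.     0.994  0.107]
 [-0.     0.107 -0.994]
 [-1.     0.     0.   ]] [0.9 0.5 1.2] 0.0296 [ 26.  21. -37.  90.  13.  74. -97.]
slope deg [-43.26876873   0.19800149] 269
slope deg [-15.6585287    0.23692881] 1740
```

Run:
```python
from h import *
z=np.load('scene5.npz');im,d=z['im'],z['d'];m=camera_model('scene')
u,v=project(m,[.5963,.0128,.0785]).round().astype(int)
print(im[v-8:v+7,u-8:u+9].mean(-1).astype(int))
v0,u0=np.mgrid[v-8:v+7,u-8:u+9];P=world(m,u0,v0,d[v-8:v+7,u-8:u+9]);print((1000*P[...,2]).astype(int))
```

```text
[[ 14  10  17   8  15  17  16  17  17  18  17  55 163 217  11  15  12]
 [ 14  12  10  11  12   9  16  13  16  20  13  47 141 169  29  24  12]
 [ 17  15  12  11  13  12  21  13  12  18  12  19  50 159 221  61  54]
 [ 16  14  10  15  15  15  22  14  18  15  18  31 103 195 234 229 195]
 [ 15  12   9  13  16  13  14  19  20  20  28 129 234 232 232 232 231]
 [ 11  14   3   4  17  16   9  17  14  14  38 137 231 229 232 230 231]
 [ 15  16  18  17   9  12  17  15  22  21  56  85 173 230 231 230 228]
 [169  57  10  13  15  15  16  18  24  59  65  64 126 233 231 231 230]
 [231 216 110  16   8  15  19  19  58 110  64  66 124 232 235 234 233]
 [231 232 223 167  54  12  15  52 104 117  62  62 123 230 231 233 232]
 [121 123 122 118  67  25  31  56  70  65  64  87 173 229 232 232 220]
 [121 119 122 125 116  73  41  65  64  67  89 176 230 230 230 229 174]
 [119 120 127 124 151 224 185 113 121 150 164 231 232 232 232 233 228]
 [122 120 118 120 134 230 230 234 232 231 230 231 234 233 233 231 231]
 [122 122 116  86 122 231 232 232 231 231 231 231 232 228 198 230 232]]
[[ 159  162  162  175  171  146  1
[... 616 characters left out ...]
8  119  117  121  116  115   98   75   81   81   77
    78   76   87]
 [  74   78   73  108  115  115  116  111  109   78   78   77   84   75
    77   78   78]
 [  74   75   75   75  107  107  107  106   78   83   76   85   74   74
    75   80   71]
 [  73   68   73   72   78   78  104   77   84   75   80   76   77   79
    79   81   77]
 [  71   75   73   73 1358   75   77   78   74   73   76   74   76   79
    73   77   73]
 [  70   69   72   74   70   76   72   72   74   80   82   81   78   76
    74   76   78]
 [  73   74   70   75   74   78   71   76   75   74   73   77   73   77
    72   75   79]
 [  68   75   77   68   69   73   75   72   76   74   76   80   79   76
    77   77   73]]
```

```bash
python3 -c "
from h import *
o=monitor.get_obs();print(o['time_s'],o['force'],o['tool_pos']);print(env.sign_off())"
```

```text
23.65 [ 0.45387533 -0.04341135  1.27467663] [0.62649781 0.01600963 0.18927804]
the job is handed in; nothing more can be done
None
```

The job is handed in at 23.65 s, with the probe still pressed on the patch.

- **Handwheel:** I cranked it about 289° anticlockwise. A close wrist view then put the patch within about 0.2 mm of the line between the two posts, and I did not re-measure it after that.
- **Probe:** I gripped the black probe in the leftmost stand. The moves cannot tilt the tool, so I pivoted the probe in the jaws by levering its nose against its own socket rim. I then pressed it onto the patch along its own axis.
- **Squareness:** The last wrist reading gave a tilt of about 15.6°, against a measured sheet slope of 14.9° (15° by the text).
- **Nose push:** The tool position gives 7.0 mm pushed in. The wrist force rose by 2.6 N, which is about 6.5 mm, so the two differ slightly but both are near half.
- **Nose on the patch:** The last scene image, read as pixel values, shows the nose within about a pixel (2.6 mm) of the patch centre, with grey patch visible on the sides the probe does not hide. The picture viewer had reached its limit, so I did not see this final state by eye.

The highest force in the readings I took was about 7 N, while cranking. I saw no contact with the other things on the table, though I took no final picture of the whole table.

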